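# Locate and clamp a microphone in its laser-marking fixture with fingertip strokes

### The job

Get the microphone ready for laser marking: with a fingertip on the end of its mesh head, push it along the V-block until its tail rests against the steel end stop, and only then spin the red wing screw clockwise, with repeated fingertip strokes against the sides of its wings, until it is screwed fully home and its foot holds the microphone down. Do not pinch the wings or the microphone, do not lift the microphone out of the V, leave the other things on the table where they are, and finish with the hand clear of everything.

Things in the scene. Friction and masses are not known exactly. Their poses are not given: they have to be found in the camera images.
- fixture: marking fixture, bolted down: dark base plate 116 x 250 x 12 mm, on it a grey 90-degree V-block, an aluminium yoke (arch) over it and a steel end stop. Origin: centre of the base's underside, on the table; z up. The V runs along the fixture's y axis and carries the microphone with its axis 50 mm above the table; the V-block covers y = -45 to +85 mm, 68 mm wide, 48 mm high
- yoke_top (a point): centre of the top of the yoke's bar, 96 mm above the table, where the wing screw goes through: fixture x = 0, y = +20 mm; axes as the fixture's. Bar 100 mm (x) by 26 mm (y) by 16 mm; posts at its ends, out to x = +-54 mm
- stop_face (a point): centre of the end stop's face, 50 mm above the table, on the microphone's axis at fixture y = +95 mm; axes as the fixture's. The stop plate is 60 mm wide, 10 mm thick, its top 72 mm above the table. The microphone is pushed towards it, along the fixture's +y
- mic: the microphone, loose in the V, about 0.3 kg: black barrel 36 mm in diameter, a domed steel mesh head 52 mm in diameter at its -y end; 200 mm long. Origin on its axis, 95 mm from the tail, 105 mm from the head's end; y runs along the axis from head to tail. It starts 12 to 35 mm short of the stop; pushing it along takes a few newtons
- mic_mid (a point): the microphone's origin point, on its axis, 50 mm above the table when lying in the V
- mic_tail (a point): centre of the flat tail end of the microphone, which must come against the stop
- mic_head_end (a point): tip of the domed mesh head, on the axis, where the microphone is pushed; axes as the microphone's
- wing (a joint): angle of the wing screw, rad; grows as it turns clockwise seen from above, which drives it down 4 mm a turn. 9 is fully home (hard stop: collar on the yoke); it starts 6 to 8.5 rad short of that. At 0 the wings lie along the fixture's x axis. Turns easily (friction 0.05 N m), stays where it is left; its foot meets the barrel about 2.8 rad before home
- wing_mid (a point): on the screw's vertical axis at mid height of its wings, 116 mm above the table when home, up to 5.5 mm higher before; z up, x along the wings, turning with them. Two flat red wings, opposite each other, reach 36 mm from the axis, 6 mm thick, 22 mm high (11 mm above and below this point). Hub 18 mm in diameter, its top level with this point; collar 24 mm in diameter below
- foot: the rubber foot at the screw's lower end, 18 mm disc, under the yoke above the barrel, on a spring (3 N/mm), origin under its centre; pressed on the barrel with about 8 N when the screw is home
- collar: bystander: brass ring lying flat, 44 mm outside, 37 mm inside, 14 mm high; origin under its centre
- sleeve: bystander: aluminium tube standing upright, 40 mm diameter, 85 mm tall; origin under its centre
- bracket: bystander: small white plastic angle, 50 x 35 mm foot, 40 mm tall; origin under its centre
- driver: bystander: green-handled screwdriver 170 mm long, lying; origin under its middle
- cleaner: bystander: white bottle 52 mm diameter, 130 mm tall; origin under its centre

How it is judged:
On the way, in this order (a step that is already met when the one before it is completed fails the run):
1. the microphone's tail is against the end stop while the screw's foot is still clear of it (y of mic_tail in the frame of stop_face above -0.0025 m and x of mic_tail in the frame of stop_face between -0.006 and 0.006 m and height (world z) of mic_mid between 0.046 and 0.054 m and angle between mic's own y axis and vertical between 1.5 and 1.64 rad and value of joint wing below 5.5 rad), for 0.2 s.
2. the wing screw is home and its foot holds the microphone (y of mic_tail in the frame of stop_face above -0.0025 m and x of mic_tail in the frame of stop_face between -0.006 and 0.006 m and height (world z) of mic_mid between 0.046 and 0.054 m and angle between mic's own y axis and vertical between 1.5 and 1.64 rad and value of joint wing above 8.4 rad and contact force between foot and mic above 4 N), for 0.2 s.
At the end, for the whole second after the job is handed in: the microphone lies at rest in the V with its tail within 2.5 mm of the end stop, the wing screw is within 0.6 rad (a tenth of a turn) of fully home, and its foot presses on the barrel with more than 4 N (all of step 2 and velocity of joint wing below 0.1 rad/s and linear speed of mic below 0.01 m/s); the robot touches nothing.
It fails at once if the microphone is lifted out of the V (more than 8 mm up) (height (world z) of mic_mid above 0.058 m).
It fails at once if the fingers are put astride a wing and pinch it (the point between the pads lies within the wing while they touch) (y of the grasp point in the frame of wing_mid between -0.005 and 0.005 m and x of the grasp point in the frame of wing_mid between -0.04 and 0.04 m and z of the grasp point in the frame of wing_mid below 0.024 m and contact force between the fingers and anything else above 1 N).
It fails at once if the fingers are put astride the microphone and grip it (x of the grasp point in the frame of mic between -0.014 and 0.014 m and z of the grasp point in the frame of mic between -0.018 and 0.018 m and y of the grasp point in the frame of mic between -0.098 and 0.09 m and contact force between the fingers and mic above 1 N).
It fails at once if a bystander (ring, tube, angle, screwdriver or bottle) is moved (more than 15 mm) (distance of any of collar, sleeve, bracket, driver, cleaner from where it was at the start of the episode above 0.015 m).
It also fails if it takes over 72 s, if anything falls off the work surface, if the arm or the gripper's body presses on something with over 40 N, if the wrist force passes 120 N, or if a joint passes its speed limit or range.

### The arm

A 6-joint arm with a two-finger parallel gripper is mounted at the origin on the work surface. World frame = base frame: x ahead of the robot, y to its left, z up, the work surface at z = 0. Lengths are in m, angles in rad, forces in N, time in s.
With the tool pointing down it reaches from about 0.35 to 0.875 m from the base axis. Payload 4.2 kg.
Tool frame: the origin (TCP) lies midway between the tips of the shut fingers; the grasp point (between the pads) lies 19 mm behind it; z points along the fingers, y is the direction in which the jaws open and shut (so a half turn about z gives the same grasp; the last joint's range is limited). The gripper opens to 85 mm and grips with 20 to 120 N. Pads are 22 mm wide; open, the fingers measure 114 mm over their backs; the gripper's body (76 mm by 85 mm) begins 54 mm behind the grasp point. The pads swing forward as they close: fully open they stand 13 mm farther back than shut.
Start: joints at [1.418, 0.385, 0.008, 0, -1.194, -0.259], TCP at [0.25, 0.573, 0.201] pointing down, gripper open.
Joint ranges: [-3.14, 3.14], [-1.21, 2.06], [-1.07, 1.41], [-3.16, 2.05], [-2.99, -0.16], [-3.1, 3.1]. Speed limits (rad/s): [2.79, 2.79, 3.14, 3.14, 3.14, 3.14].

### API

Orientations are given as a unit quaternion [x, y, z, w].
In Python, from station import arm gives the robot as it stands.
- The arm moves only by the shell command python3 -m inch 'ROWS' [FORCE]. ROWS is a JSON object of lists of equal length, an entry for each row: "slide": the shift along the tool's x, y, z in m, a list of three; "dr": the turn, a rotation vector about the tool's x, y, z in rad, a list of three; "claw": the finger opening in m, from 0 to 0.0854. In form: {"slide": [[tx, ty, tz], ...], "dr": [[ax, ay, az], ...], "claw": [claw, ...]}. A call has 1 to 12 rows; each row shifts and turns the pose as measured when the row begins, along the tool's axes as they then stand; what a row does not reach is not made up. A row lasts 1/12 s, in which the tool goes at most 41.7 mm and 7.16 degrees, less where a joint would pass 70% of its speed; a pose out of reach is approached as far as the arm can. A call with a gripper value outside its range is refused whole. The fingers move at their own pace and stop on an object; FORCE is the grip in N (left out, the last holds). Time passes only in rows, so rows that do not move let the fingers close. It gives the time, the measured TCP pose, the force and the opening at its end, in the units of the state.
- arm.sense(): the state, without advancing time (a new reading comes with each control period).
- arm.read_camera(name): name is "scene" or "top" or "wrist"; returns a dict with "pixels" (420x560x3 uint8, red, green, blue), "fx", "fy", "cx", "cy" (pixels), "cam_to_world" (4x4, takes a point from camera to world coordinates). Camera axes: x right, y up, looking along -z (the intrinsics and any distortion apply to the point x, -y, -z); pixel columns grow to the right and rows downward; lengths in m; the calibration is good to about 2 mm. A picture is of the moment at which its call begins. There is no depth.
- arm.finish_job(): hands the job in, once; it reports no verdict.
Trained networks look in the newest picture that a camera, given by its name, has taken for a name from the list of things; names that differ only in an ending like _2 or _b are one class to them, and where a whole thing is asked for, a point or a joint stands for the part that bears it (a point fixed in the world has none). Each returns a list of dicts, best first, with "score" (0 to 1); they miss things now and then, are a little off and sometimes report something else, mostly with a low value. They report only what shows in the picture. A call takes as long as a camera call.
- arm.boxes_of(query, camera): "centre" ([column, row] in pixels, amid what is visible of it).
- arm.place_of(query, camera): "centre" ([column, row] in pixels: a listed point, or the origin of a listed thing).
The state is a dict: "t": time; "joint_pos": joint angles; "joint_vel": joint speeds; "joint_torque": joint torques, N m; "position": TCP position; "eef_rot": TCP orientation; "contact_force": force on the tool from outside, world axes, zero at the start; "wrist_torque": the same for the moment, N m; "opening": opening from 0.0 (shut) to 1.0 (fully open).
Only numpy, scipy, OpenCV 4.12 (cv2) and the standard library are available. Lean on these libraries where they do the work, as an engineer would, in place of code of your own. Each camera call takes 0.05 s, during which the arm holds its last target.

## Working session

There is one attempt and no reset: what is moved stays moved. The work goes in short steps, Python scripts to look and compute and a shell command to move; the robot and the scene stay as the last step left them, time stands still between calls to the robot, and variables do not carry over. Pictures are saved under pics/ and viewed, and the job is handed in when it is done.

```bash
ls; mkdir -p pics; cat > h.py <<'E'
import numpy as np, cv2
from station import arm
from scipy.spatial.transform import Rotation as R
def shot(n,f):
    c=arm.read_camera(n); cv2.imwrite('pics/'+f,c['pixels'][:,:,::-1]); return c
def atz(c,px,z):
    T=np.array(c['cam_to_world']); d=T[:3,:3]@np.array([(px[0]-c['cx'])/c['fx'],-(px[1]-c['cy'])/c['fy'],-1]); o=T[:3,3]
    return o+d*(z-o[2])/d[2]
def proj(c,p):
    T=np.array(c['cam_to_world']); q=T[:3,:3].T@(np.array(p)-T[:3,3]); return np.array([c['cx']+c['fx']*q[0]/-q[2], c['cy']-c['fy']*q[1]/-q[2]])
E
python3 - <<'E'
from h import *
np.set_printoptions(precision=4,suppress=True)
s=arm.sense(); print(s)
Z={'fixture':0,'yoke_top':.096,'stop_face':.05,'mic_mid':.05,'mic_tail':.05,'mic_head_end':.05,'wing_mid':.12,'foot':.07,'collar':0,'sleeve':0,'bracket':0,'driver':0,'cleaner':0}
for n in ['top','scene','wrist']:
    c=shot(n,n+'0.png'); print(n,c['fx'],np.array(c['cam_to_world'])[:3,3], [k for k in c])
    for q,z in Z.items():
        r=arm.place_of(q,n)[:2]
        print(q,[(np.round(a['centre'],1),round(a['score'],2),atz(c,a['centre'],z)[:2]) for a in r])
E
```

```text
pics
{'t': 0.0, 'joint_pos': array([ 1.4176,  0.3856,  0.0066, -0.0005, -1.194 , -0.2586]), 'joint_vel': array([ 0.0001, -0.0015, -0.0005,  0.0003,  0.0004,  0.0007]), 'joint_torque': array([  0.0003, -39.2288,  18.8401,   4.1863,  -0.0047,   0.    ]), 'position': array([0.2499, 0.5722, 0.1996]), 'eef_rot': array([ 0.9789, -0.2045, -0.0002,  0.0011]), 'contact_force': array([ 0.2406,  0.0636, -0.5305]), 'wrist_torque': array([0.0391, 0.0048, 0.0181]), 'opening': 0.995057241764835}
top 492.12481665012893 [0.4481 0.1551 1.1603] ['pixels', 'fx', 'fy', 'cx', 'cy', 'cam_to_world']
fixture [(array([267.6, 214.7]), 0.58, array([0.5303, 0.1641]))]
yoke_top [(array([304.6, 210.5]), 0.77, array([0.5311, 0.083 ])), (array([334.2, 178.8]), 0.37, array([0.5991, 0.0167]))]
stop_face [(array([267.4, 217.3]), 0.86, array([0.5209, 0.1643]))]
mic_mid [(array([322.9, 212.9]), 0.85, array([0.5284, 0.0387]))]
mic_tail [(array([282.2, 216.5]), 0.64, array([0.522 , 0.1308]))]
mic_head_end [(array([367.4, 218.1]), 0.69, array([ 0.5147, -0.0614]))]
wing_mid [(array([305.2, 214.4]), 0.66, array([0.5209, 0.083
[... 1053 characters left out ...]
5, 0.0876]))]
foot [(array([422.4, 251.4]), 0.17, array([0.637 , 0.3873]))]
collar [(array([282. , 207.9]), 0.43, array([0.4443, 0.1367]))]
sleeve [(array([208. , 272.4]), 0.58, array([0.6283, 0.0009]))]
bracket []
driver [(array([364.8, 192.6]), 0.58, array([0.3916, 0.3204])), (array([281.2, 206. ]), 0.37, array([0.4381, 0.1349]))]
cleaner [(array([421.6, 252. ]), 0.96, array([0.572 , 0.4108])), (array([280.8, 205.2]), 0.28, array([0.4354, 0.134 ]))]
wrist 312.5596247914166 [0.3226 0.5406 0.3748] ['pixels', 'fx', 'fy', 'cx', 'cy', 'cam_to_world']
fixture []
yoke_top []
stop_face []
mic_mid []
mic_tail []
mic_head_end []
wing_mid []
foot []
collar []
sleeve []
bracket []
driver []
cleaner []
```

View pics/top0.png

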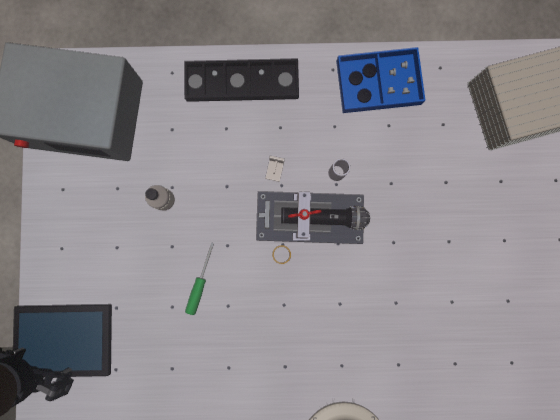

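View pics/scene0.png

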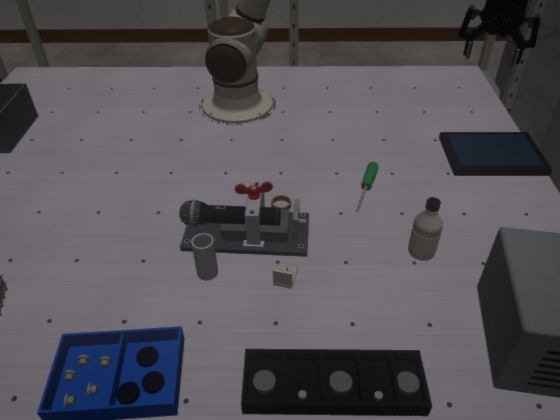

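```bash
python3 - <<'E'
import cv2
a=cv2.imread('pics/top0.png')[150:270,220:400]; cv2.imwrite('pics/top0c.png',cv2.resize(a,(800,533),interpolation=cv2.INTER_CUBIC))
a=cv2.imread('pics/scene0.png')[150:300,150:350]; cv2.imwrite('pics/scene0c.png',cv2.resize(a,(800,600),interpolation=cv2.INTER_CUBIC))
E
```

```text
(no output)
```

View pics/top0c.png

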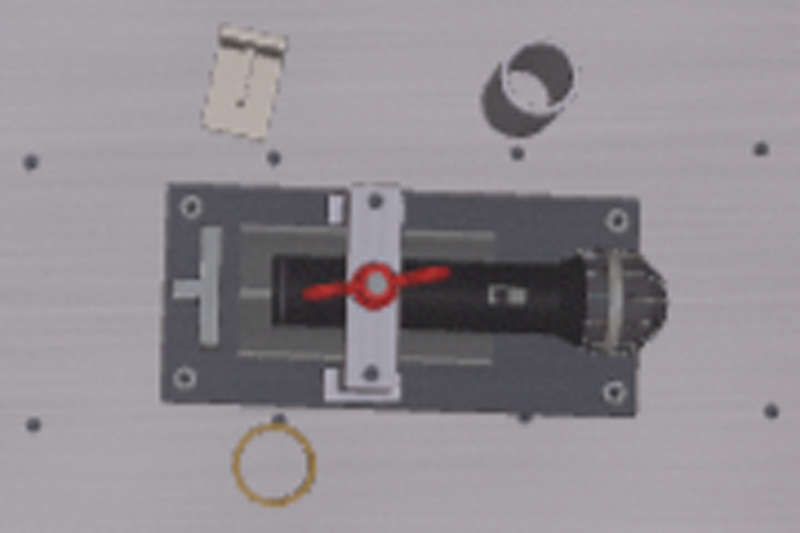

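View pics/scene0c.png

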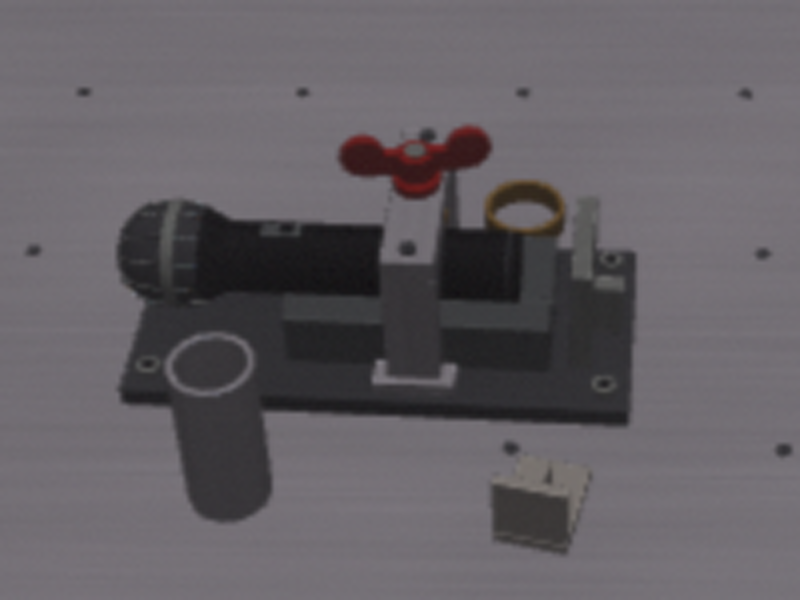

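```bash
python3 - <<'E'
from h import *
np.set_printoptions(precision=4,suppress=True)
c=arm.read_camera('top')
f=lambda x,y:np.array([x,y])/4.444+[220-.4,150-.4]
C=[atz(c,f(*p),.012)[:2] for p in [(168,184),(640,198),(636,415),(162,402)]]
print(C,np.mean(C,0),[np.linalg.norm(C[i]-C[(i+1)%4]) for i in range(4)])
yd=(C[0]+C[3]-C[1]-C[2]); yd/=np.linalg.norm(yd); xd=np.array([yd[1],-yd[0]]); print('yaw',np.arctan2(-yd[0],yd[1]))
o=np.mean(C,0)
for n,l in [('stop',.095),('yoke',.02)]: print(n,o+yd*l)
S=arm.read_camera('scene')
fs=lambda x,y:np.array([x,y])/4+[150-.4,150-.4]
D=[atz(S,fs(*p),.012)[:2] for p in [(122,392),(628,412),(635,252)]]
print('scene corners',D, [ (np.array([[d-o]])@np.array([xd,yd]).T).ravel() for d in D])
for z in (.119,.121):
  w=[atz(c,f(*p),z)[:2] for p in [(303,295),(450,270),(376,286)]]; d=w[1]-w[0]
  print(w,np.linalg.norm(d),'wing',np.arctan2(-d@yd,d@xd))
print('head',atz(c,f(668,302),.05),'tail',atz(c,f(273,290),.055))
E
```

```text
[array([0.5857, 0.1869]), array([ 0.5734, -0.062 ]), array([ 0.4593, -0.0558]), array([0.4708, 0.192 ])] [0.5223 0.0653] [np.float64(0.24926426271432645), np.float64(0.11427550935870925), np.float64(0.24810958823726126), np.float64(0.11501816817507757)]
yaw -0.047892919366586226
stop [0.5268 0.1602]
yoke [0.5232 0.0853]
scene corners [array([ 0.5759, -0.0593]), array([0.587 , 0.1867]), array([0.4723, 0.1926])] [array([ 0.0596, -0.1219]), array([0.0588, 0.1243]), array([-0.056 ,  0.1248])]
[array([0.5183, 0.1205]), array([0.5289, 0.0501]), array([0.5219, 0.0856])] 0.07120965792089069 wing 1.3734413344261076
[array([0.5182, 0.1205]), array([0.5288, 0.0503]), array([0.5218, 0.0857])] 0.07107289046131028 wing 1.3734413344261076
head [ 0.5158 -0.0671  0.05  ] tail [0.5255 0.1335 0.055 ]
```

```bash
python3 -m inch '{"slide":[[0.026,0.026,0],[0.026,0.026,0],[0.026,0.026,0],[0.026,0.026,0],[0.026,0.026,0],[0.026,0.026,0],[0.026,0.026,0],[0.026,0.026,0],[0.026,0.026,0],[0.026,0.026,0]],"dr":[[0,0,0],[0,0,0],[0,0,0],[0,0,0],[0,0,0],[0,0,0],[0,0,0],[0,0,0],[0,0,0],[0,0,0]],"claw":[0,0,0,0,0,0,0,0,0,0]}' 30
```

```text
t: 3.03
position: [0.3877, 0.2231, 0.1994]
eef_rot: [0.98, -0.198, 0.001, -0.002]
contact_force: [0.6, 0.5, -0.3]
opening: -0.002
```

```bash
python3 -m inch '{"slide":[[0.025,0.026,0],[0.025,0.026,0],[0.025,0.026,0],[0.025,0.026,0],[0.025,0.026,0],[0.025,0.026,0],[0.025,0.026,0],[0.025,0.026,0],[0.025,0.026,0],[0.025,0.026,0]],"dr":[[0,0,0],[0,0,0],[0,0,0],[0,0,0],[0,0,0],[0,0,0],[0,0,0],[0,0,0],[0,0,0],[0,0,0]],"claw":[0,0,0,0,0,0,0,0,0,0]}'
python3 -m inch '{"slide":[[0,0,0],[0,0,0],[0,0,0],[0,0,0],[0,0,0],[0,0,0],[0,0,0],[0,0,0],[0,0,0],[0,0,0]],"dr":[[0,0,0.12],[0,0,0.12],[0,0,0.12],[0,0,0.12],[0,0,0.12],[0,0,0.12],[0,0,0.12],[0,0,0.12],[0,0,0.12],[0,0,0.12]],"claw":[0,0,0,0,0,0,0,0,0,0]}'
cat >> h.py <<'E'
O=np.array([.5223,.0653]);YD=np.array([.0479,.9989]);XD=np.array([.9989,-.0479])
def st():
    s=arm.sense(); r=R.from_quat(s['eef_rot']).as_matrix(); p=s['position']
    print('t',round(s['t'],2),'pos',np.round(p,4),'fix',np.round([(p[:2]-O)@XD,(p[:2]-O)@YD],4),'F',np.round(s['contact_force'],1),'j6',round(s['joint_pos'][5],2))
    print('tool axes x',np.round(r[:,0],3),'y',np.round(r[:,1],3)); return s,r
E
python3 -c "
from h import *
s,r=st()
t=np.array([*(O+YD*-.17),.04]); print(t, r.T@(t-s['position']))"
```

```text
t: 3.87
position: [0.5213, -0.1317, 0.2031]
eef_rot: [0.98, -0.197, 0.006, -0.005]
contact_force: [1.3, 0.5, -0.3]
opening: 0.003
t: 4.7
position: [0.5233, -0.1417, 0.2023]
eef_rot: [-0.68, 0.734, -0.003, 0.007]
contact_force: [-1.2, -0.2, 0.7]
opening: -0.0
t 4.7 pos [ 0.5233 -0.1417  0.2023] fix [ 0.0109 -0.2067] F [-1.2 -0.2  0.7] j6 -0.11
tool axes x [-0.076 -0.997 -0.006] y [-0.997  0.076 -0.013]
[ 0.514157 -0.104513  0.04    ] [-0.03535184  0.01410304  0.16230989]
```

```bash
python3 -m inch '{"slide":[[-0.015,0.007,0.03],[-0.015,0.007,0.03],[0,0,0.03],[0,0,0.03],[0,0,0.03],[0,0,0.012],[0,0,0]],"dr":[[0,0,0],[0,0,0],[0,0,0],[0,0,0],[0,0,0],[0,0,0],[0,0,-0.03]],"claw":[0,0,0,0,0,0,0]}'
python3 - <<'E'
from h import *
st(); shot('scene','s1.png');shot('top','t1.png')
a=cv2.imread('pics/s1.png')[100:300,100:367]; b=cv2.imread('pics/t1.png')[150:270,240:400]
cv2.imwrite('pics/c1.png',np.vstack([cv2.resize(a,(400,300)),cv2.resize(b,(400,300))]))
E
```

```text
t: 5.28
position: [0.5188, -0.1092, 0.0388]
eef_rot: [-0.689, 0.725, -0.008, 0.011]
contact_force: [-0.5, 0.2, 0.5]
opening: 0.0
t 5.28 pos [ 0.5188 -0.1092  0.0388] fix [ 0.0049 -0.1745] F [-0.5  0.2  0.5] j6 -0.15
tool axes x [-0.051 -0.999 -0.006] y [-0.998  0.051 -0.027]
```

View pics/c1.png

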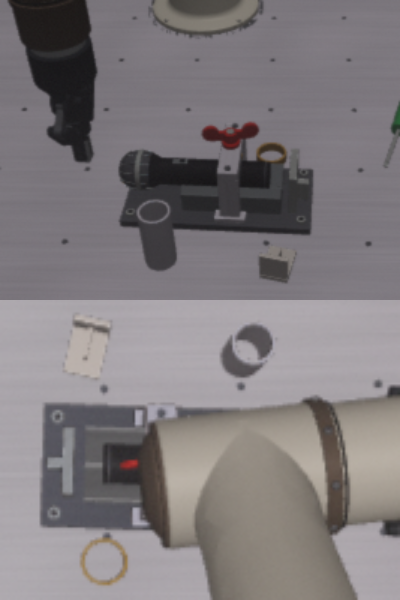

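```bash
python3 -m inch '{"slide":[[0,0.005,0],[-0.01,0,0],[-0.01,0,0],[-0.01,0,0],[-0.006,0,0],[-0.006,0,0]],"dr":[[-0.027,0.006,0],[0,0,0],[0,0,0],[0,0,0],[0,0,0],[0,0,0]],"claw":[0,0,0,0,0,0]}'
python3 -c "from h import *;st()"
```

```text
t: 5.88
position: [0.5207, -0.0635, 0.044]
eef_rot: [-0.688, 0.726, -0.004, 0.005]
contact_force: [0.3, -0.4, -0.9]
opening: 0.001
t 5.88 pos [ 0.5207 -0.0635  0.044 ] fix [ 0.0046 -0.1287] F [ 0.3 -0.4 -0.9] j6 -0.25
tool axes x [-0.054 -0.999 -0.001] y [-0.998  0.054 -0.012]
```

```bash
python3 -m inch '{"slide":[[0,0.004,0.003],[0,0,0]],"dr":[[0,0,0],[0,0,0]],"claw":[0,0]}'
python3 - <<'E'
from h import *
st(); c=shot('scene','s2.png');shot('top','t2.png')
for q in ('mic_head_end','mic_tail','mic_mid'):
  r=arm.place_of(q,'scene')[:2]; print(q,[((atz(c,a['centre'],.05)[:2]-O)@YD,a['score']) for a in r])
a=cv2.imread('pics/s2.png')[150:290,130:330]; b=cv2.imread('pics/t2.png')[150:270,240:400]
cv2.imwrite('pics/c2.png',cv2.resize(a,(800,560)))
E
```

```text
t: 6.05
position: [0.5176, -0.0613, 0.0418]
eef_rot: [-0.689, 0.725, -0.005, 0.006]
contact_force: [0.4, -2.5, 0.7]
opening: 0.0
t 6.05 pos [ 0.5176 -0.0613  0.0418] fix [ 0.0013 -0.1267] F [ 0.4 -2.5  0.7] j6 -0.25
tool axes x [-0.051 -0.999 -0.001] y [-0.999  0.051 -0.015]
mic_head_end [(np.float64(-0.13152399083934288), 0.96)]
mic_tail [(np.float64(0.06814255388845884), 0.85)]
mic_mid [(np.float64(-0.027392653946561287), 0.9)]
```

View pics/c2.png

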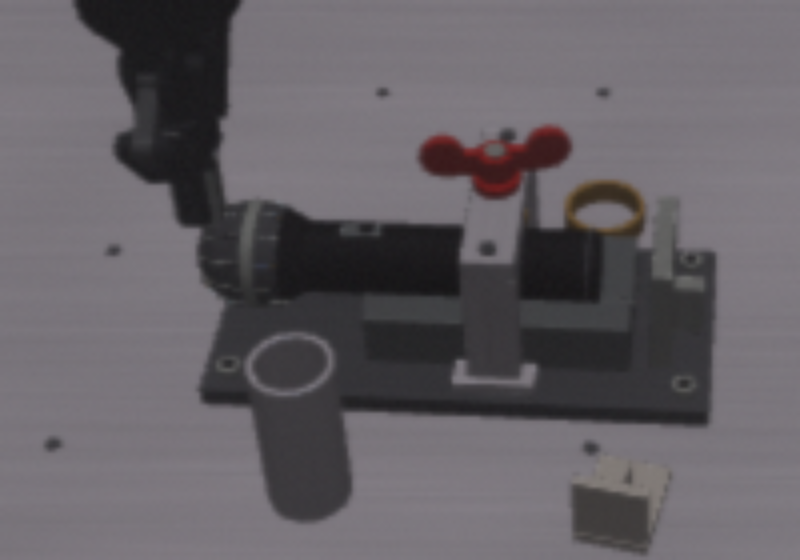

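```bash
python3 - <<'E'
from h import *
c=arm.read_camera('scene'); s=arm.sense(); p=s['position']
for q in (p,p+[0,0,.02],[.5161,-.0661,.05]): print((proj(c,q)-[130,150])*4)
print(s['joint_pos'])
print(atz(c,np.array([195,222])/4+[130,150],.042),atz(c,np.array([195,222])/4+[130,150],.06))
E
```

```text
[206.7821679 265.1739221]
[200.97346681 235.21841226]
[196.82722303 250.11600133]
[ 0.19382882  0.38203965 -0.46124169  0.00364043 -0.71189052 -0.24935474]
[ 0.48577511 -0.07359438  0.042     ] [ 0.50629088 -0.06728183  0.06      ]
```

```bash
python3 - <<'E'
from h import *
a=cv2.imread('pics/s2.png')[140:240,150:250]; a=cv2.convertScaleAbs(a,alpha=1.8,beta=20)
cv2.imwrite('pics/c3.png',cv2.resize(a,(600,600),interpolation=cv2.INTER_CUBIC))
shot('wrist','w2.png')
E
```

```text
(no output)
```

View pics/c3.png

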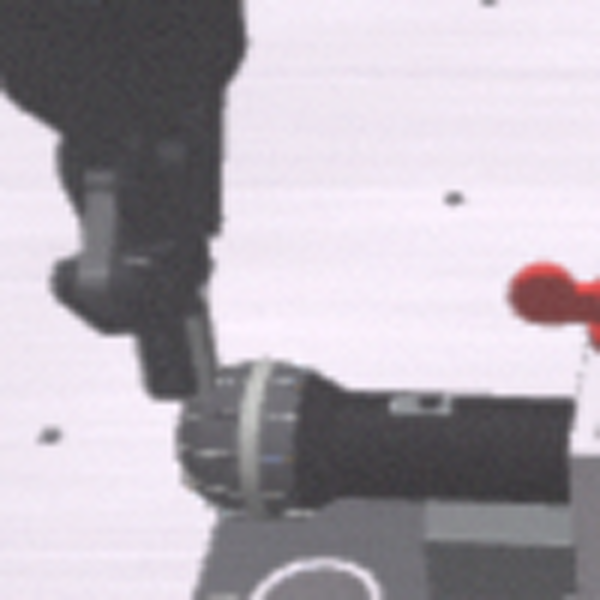

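View pics/w2.png

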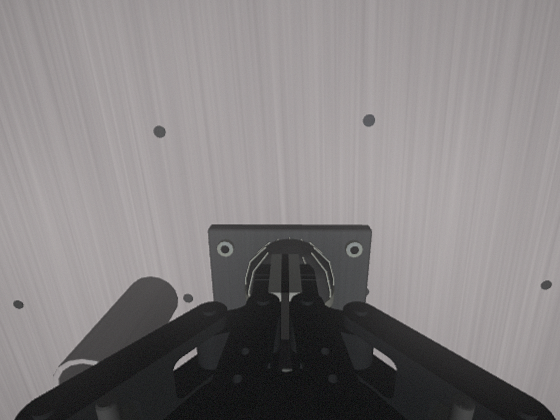

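```bash
python3 - <<'E'
from h import *
c=arm.read_camera('scene')
for px in [(145,395),(195,395),(212,370),(150,265)]:
  q=np.array(px)/6+[150,140]
  for z in np.arange(.04,.1,.005):
    p=atz(c,q,z)
    if .505<p[0]<.545: print(px,p)
st()
E
```

```text
(145, 395) [ 0.50735783 -0.07626822  0.06      ]
(145, 395) [ 0.51304836 -0.07444485  0.065     ]
(145, 395) [ 0.51873889 -0.07262148  0.07      ]
(145, 395) [ 0.52442941 -0.0707981   0.075     ]
(145, 395) [ 0.53011994 -0.06897473  0.08      ]
(145, 395) [ 0.53581047 -0.06715135  0.085     ]
(145, 395) [ 0.54150099 -0.06532798  0.09      ]
(195, 395) [ 0.50724728 -0.05960629  0.06      ]
(195, 395) [ 0.51293867 -0.0579125   0.065     ]
(195, 395) [ 0.51863006 -0.0562187   0.07      ]
(195, 395) [ 0.52432144 -0.05452491  0.075     ]
(195, 395) [ 0.53001283 -0.05283112  0.08      ]
(195, 395) [ 0.53570422 -0.05113733  0.085     ]
(195, 395) [ 0.5413956  -0.04944353  0.09      ]
(212, 370) [ 0.50610207 -0.05273956  0.07      ]
(212, 370) [ 0.51189243 -0.05107325  0.075     ]
(212, 370) [ 0.51768279 -0.04940695  0.08      ]
(212, 370) [ 0.52347315 -0.04774064  0.085     ]
(212, 370) [ 0.5292635  -0.04607433  0.09      ]
(212, 370) [ 0.53505386 -0.04440803  0.095     ]
t 6.45 pos [ 0.5183 -0.0619  0.0419] fix [ 0.0021 -0.1273] F [-0.6  0.1  0.4] j6 -0.25
tool axes x [-0.053 -0.999 -0.001] y [-0.998  0.053 -0.016]
```

```bash
python3 - <<'E'
from h import *
s,r=st()
c=arm.read_camera('wrist'); p=s['position']
print('tcp',proj(c,p),'grasp',proj(c,p-.019*r[:,2]),'head',proj(c,[.5161,-.0661,.05]))
print(np.round(c['cam_to_world'],3), r)
q=np.array([*(O+YD*-.125+XD*.058),.012]);print(proj(c,q),proj(c,[*(O+YD*-.125-XD*.058),.012]))
a=cv2.imread('pics/w2.png')[215:420,160:420]; a=cv2.convertScaleAbs(a,alpha=2.5,beta=30)
cv2.imwrite('pics/c4.png',cv2.resize(a,(760,600),interpolation=cv2.INTER_CUBIC))
E
```

```text
t 6.45 pos [ 0.5183 -0.0619  0.0419] fix [ 0.0021 -0.1273] F [-0.6  0.1  0.4] j6 -0.25
tool axes x [-0.053 -0.999 -0.001] y [-0.998  0.053 -0.016]
tcp [284.97336204 245.10563964] grasp [285.01942799 259.54003019] head [288.21711448 244.22416055]
[[-0.998 -0.046 -0.031  0.512]
 [ 0.054 -0.95  -0.308 -0.141]
 [-0.015 -0.309  0.951  0.216]
 [ 0.     0.     0.     1.   ]] [[-5.27651094e-02 -9.98482433e-01  1.57694081e-02]
 [-9.98605861e-01  5.27818060e-02  6.44192850e-04]
 [-1.47555308e-03 -1.57134325e-02 -9.99875448e-01]]
[206.26050756 230.14386107] [371.70095032 230.22241848]
```

View pics/c4.png

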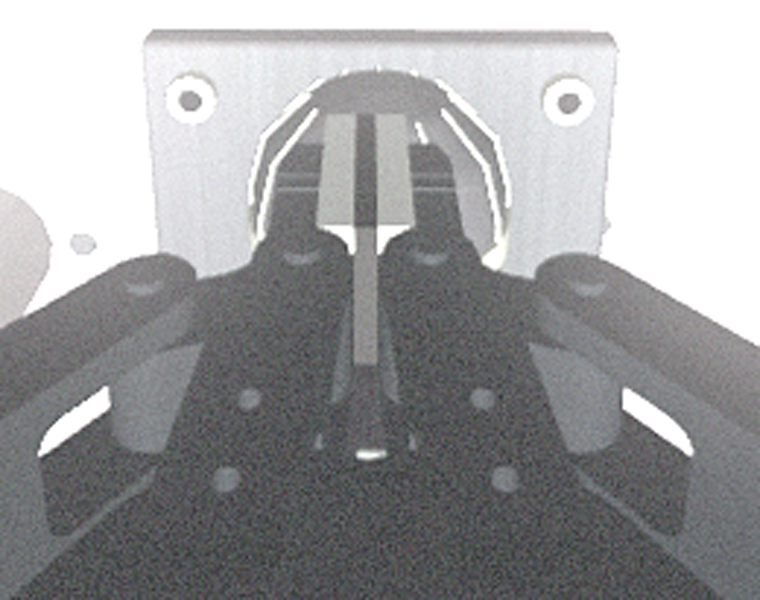

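```bash
python3 - <<'E'
from h import *
c=arm.read_camera('scene')
a=cv2.imread('pics/s1.png'); a=cv2.convertScaleAbs(a,alpha=1.8,beta=20)[100:240,100:260]
a=cv2.resize(a,(800,700),interpolation=cv2.INTER_CUBIC)
for p in ([.5188,-.1092,.0388],[.5188,-.1092,.0588],[.5188,-.1092,.0788],[.5158,-.0671,.05]):
  q=(proj(c,p)-[100,100])*5; cv2.circle(a,tuple(int(v) for v in q),4,(0,0,255),-1)
cv2.imwrite('pics/c5.png',a)
E
```

```text
(no output)
```

View pics/c5.png

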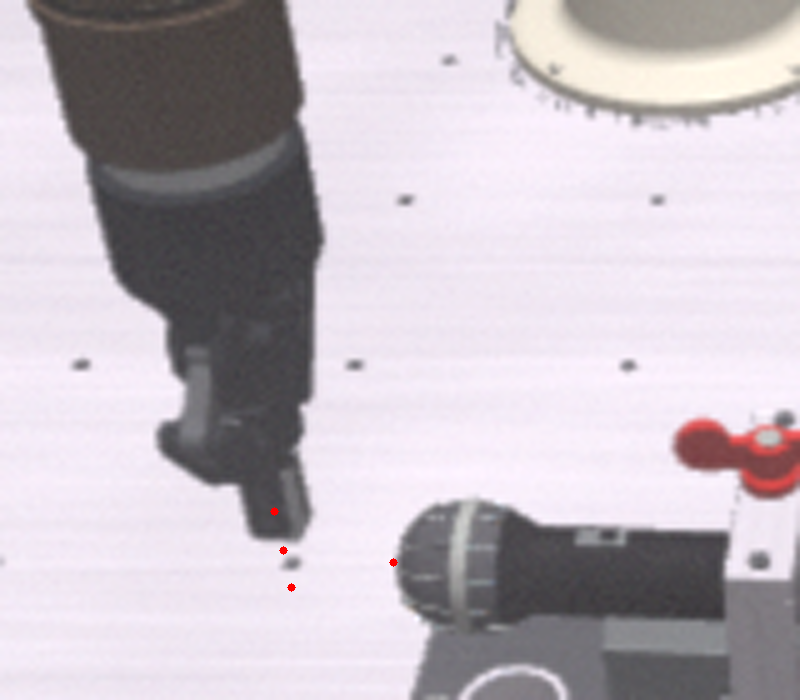

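```bash
python3 - <<'E'
from h import *
s,r=st()
c=arm.read_camera('wrist'); p=s['position']
for dz in (0,.01,.02,.025,.03):
  print(dz,[np.round(proj(c,p+r@np.array([dx,dy,-dz])),0) for dx in(.011,) for dy in (-.0145,.0145)])
E
```

```text
t 6.55 pos [ 0.5183 -0.0619  0.0419] fix [ 0.0021 -0.1273] F [-0.5 -0.1  0.9] j6 -0.25
tool axes x [-0.053 -0.999 -0.001] y [-0.998  0.053 -0.016]
0 [array([261., 228.]), array([309., 228.])]
0.01 [array([259., 235.]), array([311., 235.])]
0.02 [array([258., 242.]), array([312., 242.])]
0.025 [array([257., 246.]), array([313., 246.])]
0.03 [array([256., 250.]), array([314., 250.])]
```

```bash
python3 - <<'E'
from h import *
c=arm.read_camera('scene')
for z in (.039,.05,.055,.06,.065,.07): print(atz(c,[155,207.6],z), atz(c,[150,207.3],z),atz(c,[160.5,207],z))
print(arm.sense()['opening'])
E
```

```text
[ 0.48920414 -0.12236612  0.039     ] [ 0.48834549 -0.1328755   0.039     ] [ 0.48727078 -0.11142148  0.039     ]
[ 0.50162809 -0.11771781  0.05      ] [ 0.50078366 -0.12805307  0.05      ] [ 0.49972676 -0.1069545   0.05      ]
[ 0.50727534 -0.11560494  0.055     ] [ 0.50643738 -0.12586105  0.055     ] [ 0.50538857 -0.10492406  0.055     ]
[ 0.51292259 -0.11349208  0.06      ] [ 0.5120911  -0.12366904  0.06      ] [ 0.51105038 -0.10289362  0.06      ]
[ 0.51856984 -0.11137921  0.065     ] [ 0.51774481 -0.12147703  0.065     ] [ 0.51671219 -0.10086318  0.065     ]
[ 0.52421709 -0.10926634  0.07      ] [ 0.52339853 -0.11928501  0.07      ] [ 0.522374   -0.09883274  0.07      ]
-0.0004777475257827126
```

```bash
python3 -m inch '{"slide":[[0.012,0,-0.01],[0.015,0,0],[0.02,0,0],[0.01,0,0],[0,0,0.015],[0,0,0.015],[0,0,0.007],[0,0,0.0]],"dr":[[0,0,0],[0,0,0],[0,0,0],[0,0,0],[0,0,0],[0,0,0],[0,0,0],[0,0,0]],"claw":[0,0,0,0,0,0,0,0]}'
python3 - <<'E'
from h import *
s,r=st()
c=shot('scene','s3.png')
a=cv2.imread('pics/s3.png'); a=cv2.convertScaleAbs(a,alpha=1.8,beta=20)[100:240,100:260]
a=cv2.resize(a,(800,700),interpolation=cv2.INTER_CUBIC)
for d in (0,.02,.04):
  q=(proj(c,s['position']+[0,0,d])-[100,100])*5; cv2.circle(a,tuple(int(v) for v in q),4,(0,0,255),-1)
cv2.imwrite('pics/c6.png',a)
for q in ('mic_head_end','mic_tail','mic_mid'):
  t=arm.place_of(q,'scene')[:2]; print(q,[((atz(c,a['centre'],.05)[:2]-O)@YD,a['score']) for a in t])
E
```

```text
t: 7.32
position: [0.5165, -0.1214, 0.014]
eef_rot: [-0.688, 0.726, -0.006, 0.007]
contact_force: [-1.4, 0.3, 0.2]
opening: 0.001
t 7.32 pos [ 0.5165 -0.1214  0.014 ] fix [ 0.0031 -0.1867] F [-1.4  0.3  0.2] j6 -0.13
tool axes x [-0.053 -0.999 -0.002] y [-0.998  0.053 -0.018]
mic_head_end [(np.float64(-0.13570980438370012), 0.6)]
mic_tail [(np.float64(0.06782824788562099), 0.68)]
mic_mid [(np.float64(-0.02902386911705037), 0.96)]
```

View pics/c6.png

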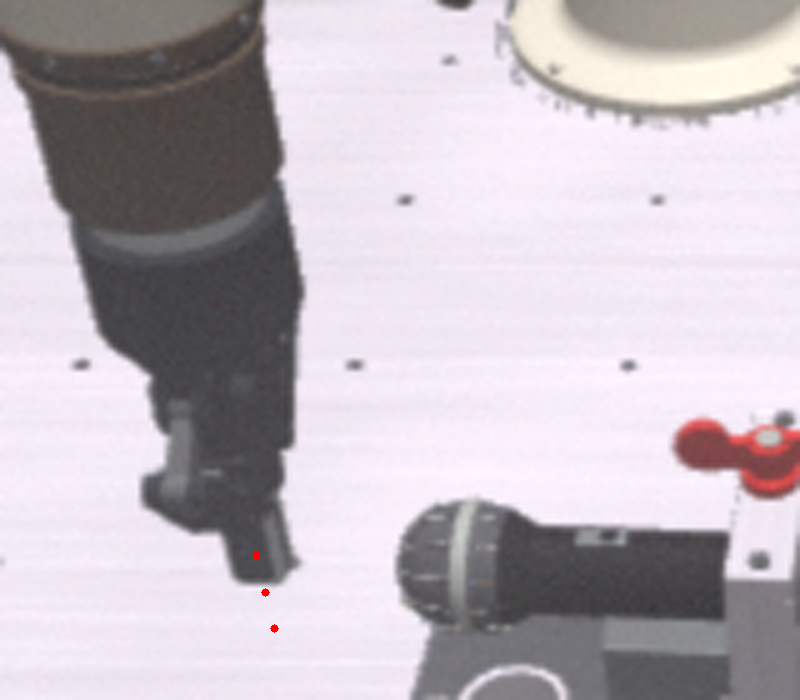

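```bash
python3 -m inch '{"slide":[[-0.01,0.003,-0.003],[-0.01,0,0],[-0.008,0,0],[-0.004,0,0],[-0.004,0,0],[-0.004,0,0]],"dr":[[0,0,0],[0,0,0],[0,0,0],[0,0,0],[0,0,0],[0,0,0]],"claw":[0,0,0,0,0,0]}'
python3 -c "
from h import *
s,r=st()
c=shot('scene','s4.png')
a=cv2.imread('pics/s4.png'); a=cv2.convertScaleAbs(a,alpha=1.8,beta=20)[100:240,100:260]
a=cv2.resize(a,(800,700),interpolation=cv2.INTER_CUBIC)
cv2.imwrite('pics/c7.png',a)"
```

```text
t: 8.02
position: [0.519, -0.0762, 0.0223]
eef_rot: [-0.689, 0.725, -0.009, 0.011]
contact_force: [0.3, -3.7, -0.2]
opening: 0.001
t 8.02 pos [ 0.519  -0.0762  0.0223] fix [ 0.0035 -0.1415] F [ 0.3 -3.7 -0.2] j6 -0.22
tool axes x [-0.05  -0.999 -0.003] y [-0.998  0.05  -0.028]
```

View pics/c7.png

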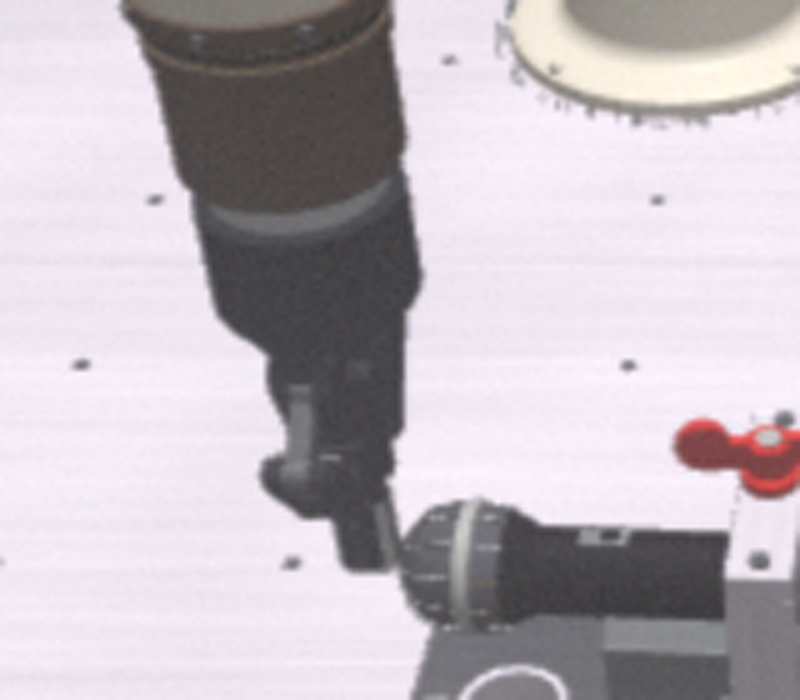

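```bash
python3 -m inch '{"slide":[[0.001,0.003,0.004],[0,0,0.004],[-0.005,0,0.001],[-0.005,0,0.001],[-0.005,0,0.001]],"dr":[[0,0,0],[-0.025,0,0],[0,0,0],[0,0,0],[0,0,0]],"claw":[0,0,0,0,0]}'
python3 -c "from h import *;st()"
```

```text
t: 8.48
position: [0.5157, -0.0628, 0.0107]
eef_rot: [-0.689, 0.725, -0.0, 0.0]
contact_force: [0.2, -5.5, 3.8]
opening: 0.003
t 8.48 pos [ 0.5157 -0.0628  0.0107] fix [-0.0005 -0.1283] F [ 0.2 -5.5  3.8] j6 -0.24
tool axes x [-0.05  -0.999 -0.   ] y [-0.999  0.05  -0.001]
```

```bash
python3 -m inch '{"slide":[[-0.004,0,-0.003],[-0.004,0,0],[-0.004,0,0]],"dr":[[0,0,0],[0,0,0],[0,0,0]],"claw":[0,0,0]}'
python3 - <<'E'
from h import *
st(); c=shot('scene','s5.png')
a=cv2.imread('pics/s5.png')[150:270,150:310]; a=cv2.convertScaleAbs(a,alpha=1.8,beta=20)
cv2.imwrite('pics/c8.png',cv2.resize(a,(800,600),interpolation=cv2.INTER_CUBIC))
for q in ('mic_head_end','mic_tail','mic_mid','stop_face'):
  t=arm.place_of(q,'scene')[:2]; print(q,[((atz(c,a['centre'],.05)[:2]-O)@YD,a['score']) for a in t])
E
```

```text
t: 8.73
position: [0.5167, -0.0506, 0.0141]
eef_rot: [-0.689, 0.725, -0.001, 0.001]
contact_force: [1.3, -21.1, 0.6]
opening: -0.002
t 8.73 pos [ 0.5167 -0.0506  0.0141] fix [-0.     -0.1161] F [  1.3 -21.1   0.6] j6 -0.27
tool axes x [-0.05  -0.999  0.001] y [-0.999  0.05  -0.003]
mic_head_end [(np.float64(-0.005424683078786916), 0.66), (np.float64(-0.10952483039730077), 0.61)]
mic_tail [(np.float64(0.09246942198777178), 0.56)]
mic_mid [(np.float64(0.006816093542794026), 0.61)]
stop_face [(np.float64(0.0945882099448973), 0.58)]
```

View pics/c8.png

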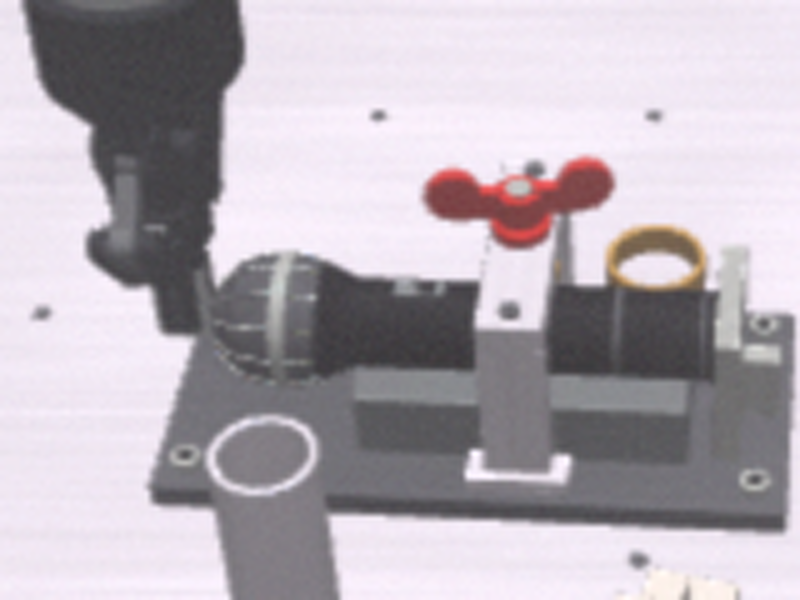

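```bash
python3 -m inch '{"slide":[[0,0,0],[0,0,0],[0.01,0,0],[0.02,0,0],[0.02,0,0],[0,0,-0.03],[0,0,-0.035],[0,0,-0.035],[0,0,-0.035],[0,0,-0.03]],"dr":[[0,0,0],[0,0,0],[0,0,0],[0,0,0],[0,0,0],[0,0,0],[0,0,0],[0,0,0],[0,0,0],[0,0,0]],"claw":[0,0,0,0,0,0,0,0,0,0]}'
cat >> h.py <<'E'
def to(fx,fy,z):
    s,r=st(); t=np.array([*(O+XD*fx+YD*fy),z]); print('need',np.round(r.T@(t-s['position']),4)); return s,r
E
python3 -c "
from h import *
to(.036,.009,.17)"
```

```text
t: 9.82
position: [0.5056, -0.1005, 0.1751]
eef_rot: [-0.688, 0.725, 0.009, -0.006]
contact_force: [1.1, -0.2, -0.8]
opening: 0.001
t 9.82 pos [ 0.5056 -0.1005  0.1751] fix [-0.0087 -0.1664] F [ 1.1 -0.2 -0.8] j6 -0.16
tool axes x [-0.053 -0.999 -0.004] y [-0.998  0.053  0.021]
need [-0.1756 -0.044   0.0049]
```

```bash
python3 -m inch '{"slide":[[-0.029,-0.008,0],[-0.029,-0.008,0],[-0.029,-0.008,0],[-0.029,-0.007,0],[-0.029,-0.007,0],[-0.025,-0.006,0],[0,0,0]],"dr":[[0,0,0],[0,0,0],[0,0,0],[0,0,0],[0,0,0],[0,0,0],[0.02,0.004,0]],"claw":[0,0,0,0,0,0,0]}'
python3 -c "
from h import *
to(.036,.009,.12)"
```

```text
t: 10.4
position: [0.5642, 0.0756, 0.186]
eef_rot: [-0.686, 0.727, -0.002, 0.011]
contact_force: [0.6, 0.1, -0.5]
opening: -0.002
t 10.4 pos [0.5642 0.0756 0.186 ] fix [0.0414 0.0123] F [ 0.6  0.1 -0.5] j6 -0.47
tool axes x [-0.058 -0.998 -0.013] y [-0.998  0.058 -0.018]
need [0.0042 0.0065 0.0659]
```

```bash
python3 -m inch '{"slide":[[0.002,0.002,0.03],[0.002,0.002,0.03],[0,0,0.008],[0,0,0]],"dr":[[-0.018,0.01,0],[0,0,0],[0,0,0],[0,0,0]],"claw":[0,0,0,0]}'
python3 - <<'E'
from h import *
s,r=to(.036,.009,.084)
c=shot('scene','s6.png'); w=shot('wrist','w6.png')
a=cv2.imread('pics/s6.png')[130:250,180:340]; a=cv2.convertScaleAbs(a,alpha=1.8,beta=20)
a=cv2.resize(a,(800,600),interpolation=cv2.INTER_CUBIC)
for d in (0,.02,.04):
  q=(proj(c,s['position']+[0,0,d])-[180,130])*5; cv2.circle(a,tuple(int(v) for v in q),4,(0,255,255),-1)
cv2.imwrite('pics/c9.png',a)
for q in ('mic_head_end','mic_tail','mic_mid'):
  t=arm.place_of(q,'scene')[:2]; print(q,[((atz(c,a['centre'],.05)[:2]-O)@YD,a['score']) for a in t])
b=cv2.convertScaleAbs(cv2.imread('pics/w6.png'),alpha=1.6,beta=20); cv2.imwrite('pics/w6b.png',b)
E
```

```text
t: 10.73
position: [0.5605, 0.0771, 0.1168]
eef_rot: [-0.688, 0.725, 0.002, 0.004]
contact_force: [0.5, -0.3, 1.1]
opening: 0.002
t 10.73 pos [0.5605 0.0771 0.1168] fix [0.0376 0.0136] F [ 0.5 -0.3  1.1] j6 -0.47
tool axes x [-0.052 -0.999 -0.007] y [-0.999  0.052 -0.003]
need [0.0049 0.0016 0.0328]
mic_head_end [(np.float64(-0.10808854513016407), 0.66)]
mic_tail [(np.float64(0.09299315489589263), 0.96)]
mic_mid [(np.float64(-0.0009982856025218382), 0.92), (np.float64(-0.04815091806952948), 0.64)]
```

View pics/c9.png

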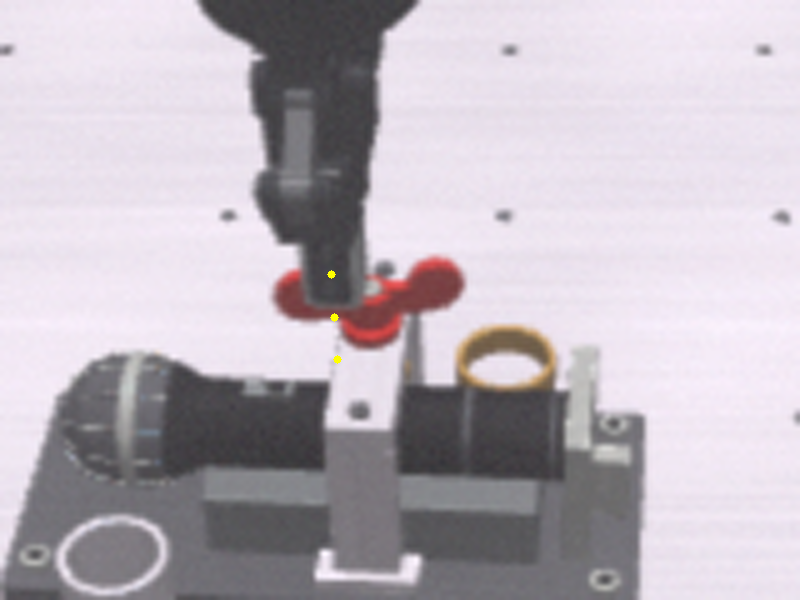

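View pics/w6b.png

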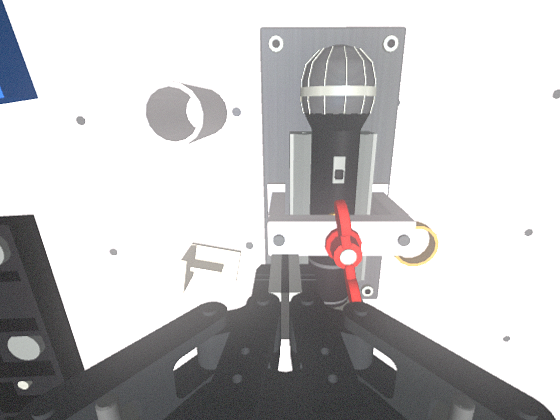

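```bash
python3 -m inch '{"slide":[[0.004,0,0.016],[0,0,0.014],[0,0,0.002],[0,0,0]],"dr":[[0,0,0],[0,0,0],[0,0,0],[0,0,0]],"claw":[0,0,0,0]}'
python3 - <<'E'
from h import *
s,r=to(.036,.009,.084)
c=shot('scene','s7.png')
a=cv2.imread('pics/s7.png')[150:230,200:307]; a=cv2.convertScaleAbs(a,alpha=1.8,beta=20)
cv2.imwrite('pics/c10.png',cv2.resize(a,(800,600),interpolation=cv2.INTER_CUBIC))
E
```

```text
t: 11.32
position: [0.5674, 0.0743, 0.094]
eef_rot: [-0.688, 0.726, -0.003, 0.013]
contact_force: [-0.2, -1.2, 1.1]
opening: 0.001
t 11.32 pos [0.5674 0.0743 0.094 ] fix [0.0446 0.0111] F [-0.2 -1.2  1.1] j6 -0.46
tool axes x [-0.053 -0.998 -0.015] y [-0.998  0.053 -0.022]
need [0.0023 0.0088 0.0098]
```

View pics/c10.png

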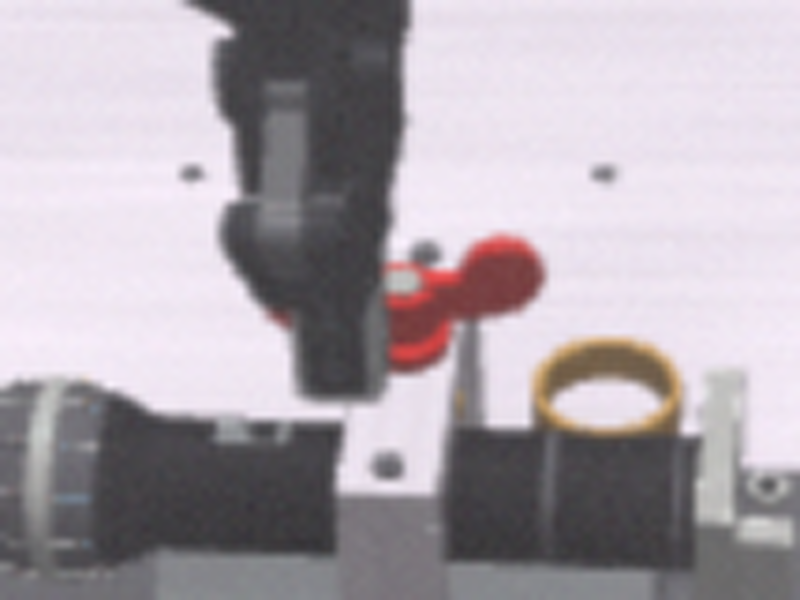

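```bash
python3 - <<'E'
from h import *
c=arm.read_camera('scene')
def atx(px,x):
    a=atz(c,px,.05);b=atz(c,px,.15);k=(x-a[0])/(b[0]-a[0]);return np.round(a+(b-a)*k,4)
print('tip',[atx([245.5,202.8],.5674+d) for d in (0,.012,.016)])
print('knuckle',[atx([236,191.4],.5674+d) for d in (.0,.02,.035,.045)], [atx([230,180],.5674+d) for d in (.0,.02,.035,.045)])
st()
E
```

```text
tip [array([0.5674, 0.0741, 0.1208]), array([0.5794, 0.0756, 0.1312]), array([0.5834, 0.0761, 0.1347])]
knuckle [array([0.5674, 0.0588, 0.1475]), array([0.5874, 0.0617, 0.1641]), array([0.6024, 0.0639, 0.1765]), array([0.6124, 0.0654, 0.1847])] [array([0.5674, 0.0501, 0.1732]), array([0.5874, 0.0533, 0.189 ]), array([0.6024, 0.0557, 0.2008]), array([0.6124, 0.0573, 0.2087])]
t 11.42 pos [0.5676 0.0745 0.0944] fix [0.0448 0.0114] F [ 0.3  0.2 -0.2] j6 -0.46
tool axes x [-0.053 -0.998 -0.015] y [-0.998  0.053 -0.023]
```

```bash
python3 -m inch '{"slide":[[0.001,0.004,0.007],[0.001,0.004,0.006],[0,0,0]],"dr":[[-0.02,0.015,0],[0,0,0],[0,0,0]],"claw":[0,0,0]}'
python3 -c "
from h import *
to(.036,.009,.080)"
```

```text
t: 11.67
position: [0.5605, 0.0734, 0.0828]
eef_rot: [-0.688, 0.726, -0.002, 0.002]
contact_force: [0.0, -0.4, 0.2]
opening: 0.001
t 11.67 pos [0.5605 0.0734 0.0828] fix [0.0378 0.0099] F [ 0.  -0.4  0.2] j6 -0.47
tool axes x [-0.053 -0.999 -0.001] y [-0.999  0.053 -0.005]
need [0.0009 0.0018 0.0028]
```

```bash
python3 -m inch '{"slide":[[0.003,0.005,0.002],[0.003,0.005,0],[0.007,0.005,0],[0.005,0.006,0]],"dr":[[0,0,0],[0,0,0],[0,0,0],[0,0,0]],"claw":[0,0,0,0]}'
cat >> h.py <<'E'
def wing(c=None):
    c=c or arm.read_camera('top')
    im=c['pixels'].astype(int); m=((im[...,0]>90)&(im[...,0]>2*im[...,1])&(im[...,0]>2*im[...,2])); 
    v,u=np.nonzero(m[180:260,260:350]); v+=180;u+=260
    P=np.array([atz(c,(a,b),.12)[:2] for a,b in zip(u,v)])-O
    if len(P)<8: print('few red',len(P)); return
    F=np.c_[P@XD,P@YD-.02]; w,V=np.linalg.eigh(np.cov(F.T)); d=V[:,1]
    print('red n',len(F),'centroid',F.mean(0).round(4),'wing mod pi',round(np.arctan2(-d[1],d[0])%np.pi,2),'eig',np.sqrt(w).round(4))
def stk(f=None):
    s,r=st(); p=s['position'][:2]-O; x,y=p@XD,p@YD-.02
    print('rel mm',round(x*1e3,1),round(y*1e3,1),'r',round(np.hypot(x,y)*1e3,1),'phi',round(np.arctan2(-y,x)%(2*np.pi),2)); wing()
    if f:
        shot('scene',f); a=cv2.imread('pics/'+f)[140:230,190:310]; a=cv2.convertScaleAbs(a,alpha=1.8,beta=20)
        cv2.imwrite('pics/z'+f,cv2.resize(a,(600,450),interpolation=cv2.INTER_CUBIC))
E
python3 -c "
from h import *
stk('a1.png')"
```

```text
t: 12.0
position: [0.5384, 0.0566, 0.0804]
eef_rot: [-0.689, 0.725, -0.002, 0.003]
contact_force: [1.4, 1.0, 0.1]
opening: 0.001
t 12.0 pos [0.5384 0.0566 0.0804] fix [ 0.0165 -0.008 ] F [1.4 1.  0.1] j6 -0.46
tool axes x [-0.051 -0.999 -0.001] y [-0.999  0.051 -0.007]
rel mm 16.5 -28.0 r 32.4 phi 1.04Traceback (most recent call last):
  File "<string>", line 3, in <module>
    stk('a1.png')
    ~~~^^^^^^^^^^
  File "h.py", line 28, in stk
    print('rel mm',round(x*1e3,1),round(y*1e3,1),'r',round(np.hypot(x,y)*1e3,1),'phi',round(np.arctan2(-y,x)%(2*np.pi),2)); wing()
                                                                                                                            ~~~~^^
  File "h.py", line 22, in wing
    P=np.array([atz(c,(a,b),.12)[:2] for a,b in zip(u,v)])-O
      ~~~~~~~~~~~~~~~~~~~~~~~~~~~~~~~~~~~~~~~~~~~~~~~~~~~~^~
ValueError: operands could not be broadcast together with shapes (0,) (2,)
```

```bash
sed -i 's/    P=np.array(\[atz/    if len(u)<8: print("few red"); return\n    P=np.array([atz/' h.py
python3 -c "
from h import *
stk('a1.png')"
```

```text
t 12.05 pos [0.537  0.0559 0.0805] fix [ 0.0152 -0.0087] F [ 1.7  0.2 -0.6] j6 -0.46
tool axes x [-0.052 -0.999 -0.001] y [-0.999  0.052 -0.006]
rel mm 15.2 -28.7 r 32.5 phi 1.08
few red
```

View pics/za1.png

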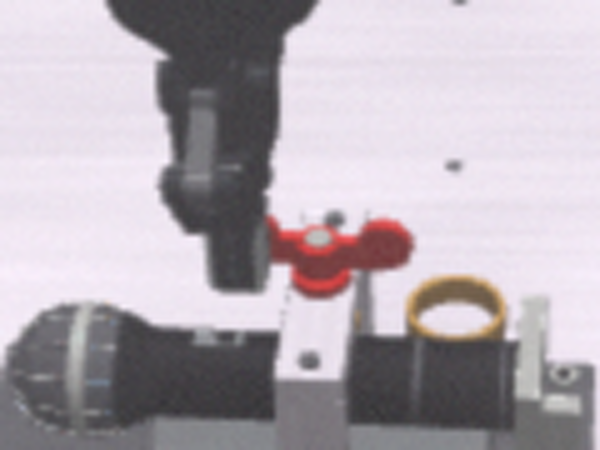

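```bash
python3 -m inch '{"slide":[[0.0025,0.008,0],[0.001,0.008,0],[-0.001,0.008,0],[-0.003,0.0075,0],[-0.005,0.006,0],[-0.006,0.005,0]],"dr":[[0,0,0],[0,0,0],[0,0,0],[0,0,0],[0,0,0],[0,0,0]],"claw":[0,0,0,0,0,0]}'
python3 -c "
from h import *
stk('a2.png')"
```

```text
t: 12.65
position: [0.4945, 0.0696, 0.0814]
eef_rot: [-0.688, 0.726, -0.004, 0.004]
contact_force: [1.9, -1.7, 0.4]
opening: -0.005
t 12.65 pos [0.4945 0.0696 0.0814] fix [-0.028   0.0029] F [ 1.9 -1.7  0.4] j6 -0.53
tool axes x [-0.053 -0.999 -0.001] y [-0.999  0.053 -0.01 ]
rel mm -28.0 -17.1 r 32.8 phi 2.59
red n 13 centroid [0.0291 0.0022] wing mod pi 3.06 eig [0.0014 0.0038]
```

View pics/za2.png

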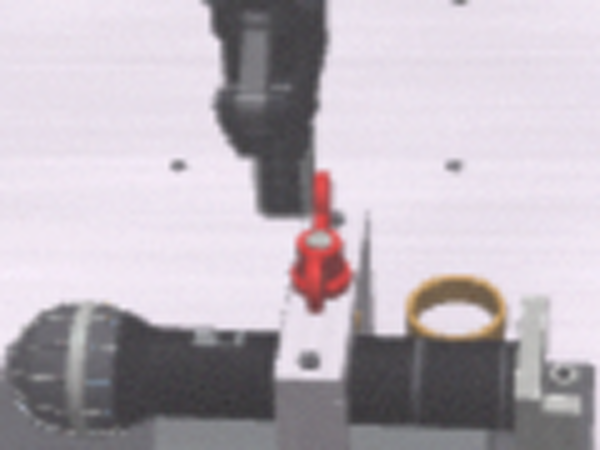

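```bash
python3 -m inch '{"slide":[[-0.0078,0.0026,0],[-0.008,0.0014,0],[-0.008,-0.0007,0],[-0.0076,-0.0026,0],[-0.0066,-0.0044,0],[-0.0054,-0.006,0]],"dr":[[0,0,0],[0,0,0],[0,0,0],[0,0,0],[0,0,0],[0,0,0]],"claw":[0,0,0,0,0,0]}'
python3 -c "
from h import *
stk('a3.png')"
```

```text
t: 13.25
position: [0.5017, 0.1151, 0.0796]
eef_rot: [-0.688, 0.725, -0.002, -0.002]
contact_force: [-1.3, -1.2, -0.1]
opening: -0.002
t 13.25 pos [0.5017 0.1151 0.0796] fix [-0.0229  0.0487] F [-1.3 -1.2 -0.1] j6 -0.6
tool axes x [-0.052 -0.999  0.005] y [-0.999  0.052  0.   ]
rel mm -22.9 28.7 r 36.8 phi 4.04
few red
```

View pics/za3.png

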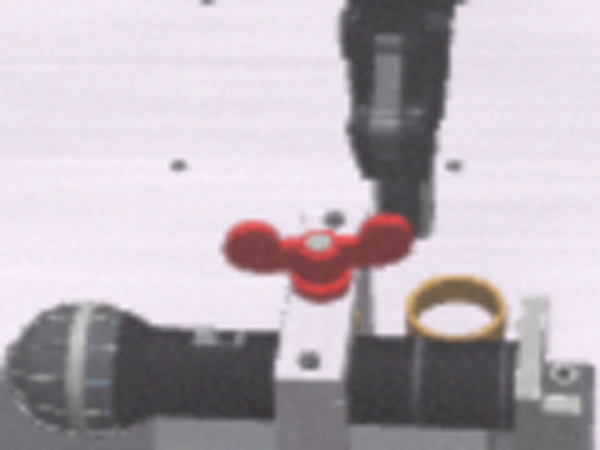

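```bash
python3 -m inch '{"slide":[[0.001,-0.006,0],[-0.001,-0.006,0],[-0.001,-0.0075,0],[0,-0.0078,0],[0.002,-0.0075,0],[0.004,-0.0067,0],[0.0053,-0.0056,0]],"dr":[[0,0,0],[0,0,0],[0,0,0],[0,0,0],[0,0,0],[0,0,0],[0,0,0]],"claw":[0,0,0,0,0,0,0]}'
python3 -c "
from h import *
stk('a4.png')"
```

```text
t: 13.93
position: [0.5534, 0.1032, 0.0785]
eef_rot: [-0.689, 0.725, -0.001, -0.001]
contact_force: [-0.8, 1.3, -1.1]
opening: 0.001
t 13.93 pos [0.5534 0.1032 0.0785] fix [0.0292 0.0394] F [-0.8  1.3 -1.1] j6 -0.53
tool axes x [-0.052 -0.999  0.003] y [-0.999  0.052  0.001]
rel mm 29.2 19.4 r 35.1 phi 5.7
red n 49 centroid [-0.0139 -0.0036] wing mod pi 3.13 eig [0.003  0.0106]
```

View pics/za4.png

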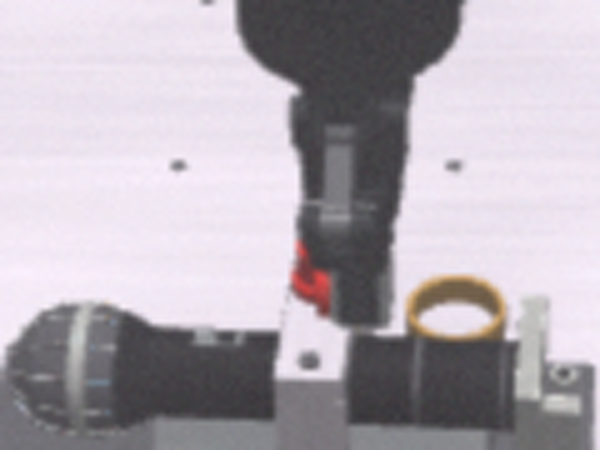

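```bash
python3 -m inch '{"slide":[[0.0085,-0.0005,0],[0.0078,-0.001,0],[0.008,0.001,0],[0.0075,0.003,0],[0.0065,0.0045,0]],"dr":[[0,0,0],[0,0,0],[0,0,0],[0,0,0],[0,0,0]],"claw":[0,0,0,0,0]}'
python3 -c "
from h import *
stk('a5.png')"
```

```text
t: 14.45
position: [0.5485, 0.0638, 0.08]
eef_rot: [-0.688, 0.725, -0.003, 0.004]
contact_force: [1.5, 2.3, 1.1]
opening: 0.001
t 14.45 pos [0.5485 0.0638 0.08  ] fix [ 0.0262 -0.0002] F [1.5 2.3 1.1] j6 -0.47
tool axes x [-0.052 -0.999 -0.002] y [-0.999  0.052 -0.01 ]
rel mm 26.2 -20.2 r 33.1 phi 0.66
few red
```

View pics/za5.png

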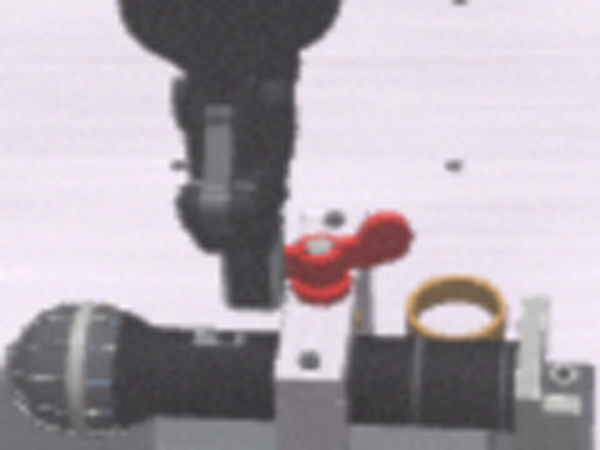

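```bash
python3 -m inch '{"slide":[[0.0055,0.0077,0],[0.0035,0.007,0],[0.002,0.0077,0],[-0.0005,0.008,0],[-0.0025,0.0075,0]],"dr":[[0,0,0],[0,0,0],[0,0,0],[0,0,0],[0,0,0]],"claw":[0,0,0,0,0]}'
python3 -c "
from h import *
stk('a6.png')"
```

```text
t: 14.97
position: [0.5083, 0.0551, 0.0809]
eef_rot: [-0.688, 0.726, -0.004, 0.005]
contact_force: [1.5, -2.1, 0.1]
opening: 0.001
t 14.97 pos [0.5083 0.0551 0.0809] fix [-0.0135 -0.0108] F [ 1.5 -2.1  0.1] j6 -0.49
tool axes x [-0.053 -0.999 -0.001] y [-0.998  0.053 -0.013]
rel mm -13.5 -30.8 r 33.6 phi 1.98
few red
```

View pics/za6.png

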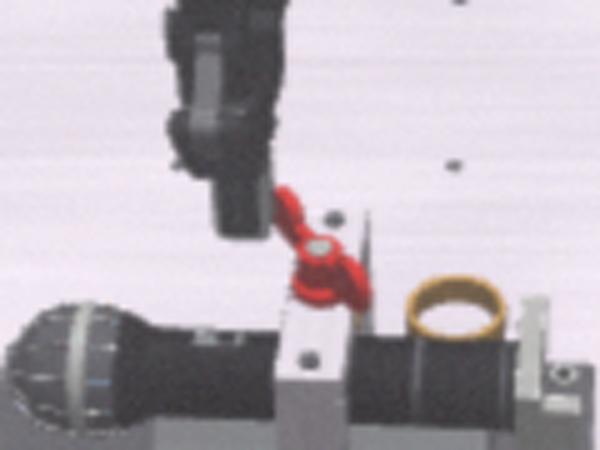

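```bash
python3 -m inch '{"slide":[[-0.0025,0.003,0],[-0.003,0.003,0],[-0.003,0.0025,0]],"dr":[[0,0,0],[0,0,0],[0,0,0]],"claw":[0,0,0]}'
python3 -c "
from h import *
stk('a7.png')"
```

```text
t: 15.32
position: [0.5009, 0.0623, 0.0812]
eef_rot: [-0.69, 0.724, -0.007, 0.004]
contact_force: [16.8, -23.4, -7.8]
opening: 0.003
t 15.32 pos [0.5009 0.0623 0.0812] fix [-0.0212 -0.0041] F [ 16.8 -23.4  -7.8] j6 -0.51
tool axes x [-0.049 -0.999  0.005] y [-0.999  0.049 -0.015]
rel mm -21.2 -24.1 r 32.1 phi 2.29
red n 14 centroid [0.0256 0.0112] wing mod pi 2.61 eig [0.0016 0.0033]
```

View pics/za7.png

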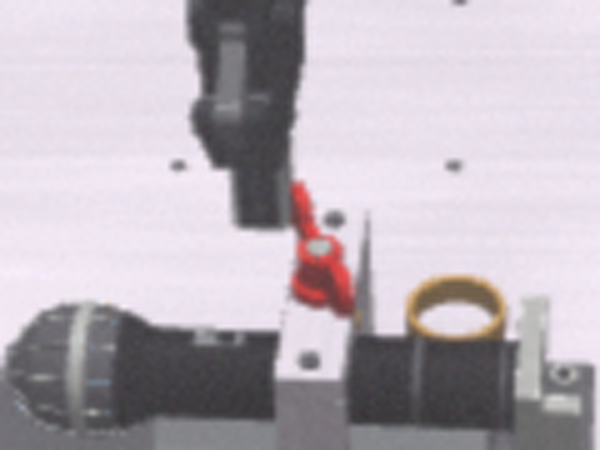

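```bash
python3 -m inch '{"slide":[[0.006,-0.001,0],[0.008,0.004,0],[0.008,0.005,-0.005],[0,0,-0.03],[0,0,-0.035],[0,0,-0.035],[0.02,0,-0.01],[0.035,0,0],[0.035,0,0],[0.035,0,0],[0.035,0,0],[0.035,0,0]],"dr":[[0,0,0],[0,0,0],[0,0,0],[0,0,0],[0,0,0],[0,0,0],[0,0,0],[0,0,0],[0,0,0],[0,0,0],[0,0,0],[0,0,0]],"claw":[0,0,0,0,0,0,0,0,0,0,0,0]}'
python3 -m inch '{"slide":[[0.03,0.02,0],[0.03,0.02,0],[0,0,0],[0,0,0]],"dr":[[0,0,0],[0,0,0],[0,0,0],[0,0,0]],"claw":[0,0,0,0]}'
python3 - <<'E'
from h import *
st(); wing(); c=shot('scene','b1.png'); shot('top','b1t.png')
for q in ('mic_head_end','mic_tail','mic_mid','stop_face'):
  t=arm.place_of(q,'scene')[:1]; print(q,[((atz(c,a['centre'],.05)[:2]-O)@YD,a['score']) for a in t])
a=cv2.imread('pics/b1.png')[150:290,150:350]; b=cv2.imread('pics/b1t.png')[150:290,220:420]
cv2.imwrite('pics/b1c.png',cv2.convertScaleAbs(np.hstack([cv2.resize(x,(400,280),interpolation=cv2.INTER_CUBIC) for x in (a,b)]),alpha=1.7,beta=10))
E
```

```text
t: 16.42
position: [0.4692, -0.1579, 0.204]
eef_rot: [-0.694, 0.72, -0.003, -0.002]
contact_force: [1.1, -0.1, -0.4]
opening: 0.002
t: 16.75
position: [0.4197, -0.2222, 0.2042]
eef_rot: [-0.691, 0.723, -0.001, -0.002]
contact_force: [0.6, -0.2, 0.6]
opening: -0.0
t 16.75 pos [ 0.4197 -0.2222  0.2042] fix [-0.0887 -0.2921] F [ 0.6 -0.2  0.6] j6 0.09
tool axes x [-0.044 -0.999  0.004] y [-0.999  0.044  0.002]
red n 116 centroid [-0.0018  0.0009] wing mod pi 2.71 eig [0.0046 0.0171]
mic_head_end [(np.float64(-0.1117439422489227), 0.83)]
mic_tail []
mic_mid [(np.float64(0.004541569367536601), 0.96)]
stop_face [(np.float64(0.09529694839942998), 0.78)]
```

View pics/b1c.png

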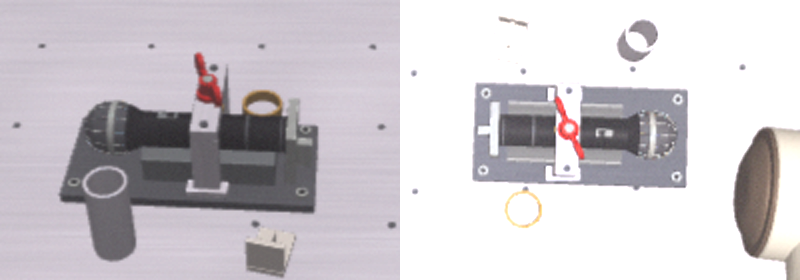

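```bash
python3 - <<'E'
from h import *
c=arm.read_camera('top')
for q in ('mic_head_end','mic_tail','mic_mid','stop_face'):
  t=arm.place_of(q,'top')[:1]; print(q,[((atz(c,a['centre'],.05)[:2]-O)@YD,a['score']) for a in t])
a=cv2.imread('pics/b1t.png')[195:235,260:380]; a=cv2.convertScaleAbs(a,alpha=2.2,beta=20)
a=cv2.resize(a,(798,266),interpolation=cv2.INTER_CUBIC)
b=cv2.imread('pics/b1.png')[185:240,185:305];b=cv2.convertScaleAbs(b,alpha=2,beta=20); b=cv2.resize(b,(798,330),interpolation=cv2.INTER_CUBIC)
cv2.imwrite('pics/b2.png',np.vstack([a,b]))
for y in (.095,.092,.089): print(y,(proj(c,[*(O+YD*y),.055])-[260,195])*6.65)
print('stop top edge',(proj(c,[*(O+YD*.095),.072])-[260,195])*6.65,'head -.105', (proj(c,[*(O-YD*.105),.05])-[260,195])*6.65)
E
```

```text
mic_head_end [(np.float64(-0.10119433996411653), 0.84)]
mic_tail [(np.float64(0.08770637357508149), 0.91)]
mic_mid [(np.float64(0.001497204415905912), 0.67)]
stop_face [(np.float64(0.10170784623589343), 0.75)]
0.095 [ 60.86735042 129.45013394]
0.092 [ 69.72525554 129.70307061]
0.089 [ 78.58352313 129.95601763]
stop top edge [ 60.56406771 125.82942947] head -.105 [649.62672833 147.30496897]
```

View pics/b2.png

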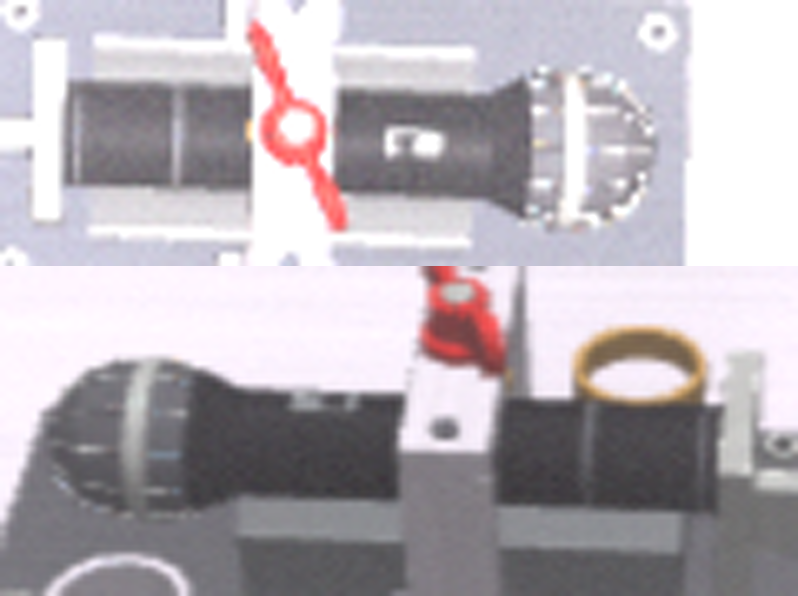

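```bash
python3 - <<'E'
from h import *
a=cv2.imread('pics/s5.png',0);b=cv2.imread('pics/b1.png',0);s=cv2.imread('pics/s7.png',0)
def sh(p,q,r0,r1,c0,c1):
  A=p[r0:r1,c0:c1].astype(np.float32);B=q[r0:r1,c0:c1].astype(np.float32);return np.round(cv2.phaseCorrelate(A,B,cv2.createHanningWindow(A.shape[::-1],cv2.CV_32F))[0],2)
print('mic (switch area) s5->b1',sh(a,b,198,226,210,246),'vs s7->b1',sh(s,b,198,226,210,246),'tail s5->b1',sh(a,b,204,228,262,286),'static',sh(a,b,215,255,285,315))
c=arm.read_camera('scene');print('px/mm',(proj(c,[.52,.1,.05])-proj(c,[.52,.099,.05])))
E
```

```text
mic (switch area) s5->b1 [-0.05  0.17] vs s7->b1 [0.12 0.16] tail s5->b1 [ 0.2  -0.04] static [-0.05 -0.08]
px/mm [0.50545895 0.00243067]
```

```bash
python3 -c "
from station import arm
print(arm.finish_job()); print(arm.sense()['t'])"
```

```text
the job is handed in; nothing more can be done
None
the job is handed in; nothing more can be done
```

The microphone is against the end stop, the wing screw is screwed home, and I handed the job in at about t = 17 s. No verdict is reported.

**Pushing the microphone:** With shut fingers on the end of the mesh head, I pushed it about 26 mm along the V until the push force rose to 21 N at the stop. The screw was at about 1.4 rad then, well clear of the barrel. I then backed the fingers off.

**Turning the screw:** One continuous clockwise circle of strokes against the wing sides took it to the hard stop, where the side force rose to about 29 N. I then drew the hand up and away.

**Last checks:**
- **Wing angle:** the top picture gives about 8.99 rad, and home is 9.
- **Microphone position:** the tail shows no gap at the stop in the top view. It moved by less than about 0.5 mm in the scene pictures between the push and the end.
- **Hand:** it was clear, about 0.2 m from the fixture, with no contact force.
- **Bystanders:** the ring, tube and angle look untouched in the pictures. I did not check the screwdriver or bottle in the final pictures, though the hand went nowhere near the screwdriver and stayed well clear of the bottle.

**Checks that disagreed or were missing:**
- **Tail position:** the networks put the tail at 88 mm in the top view and 93 mm in the scene view, and at the end did not find it in the scene view at all. It should be 95 mm. I trusted the picture comparison and the push force instead.
- **Fingertip height:** in the pictures the fingertips sit 25 to 35 mm above the reported TCP, so I set heights from what the pictures showed. My first approach rode high on the dome, and I backed off and repeated it lower.
- **Foot force:** I could not measure it. I inferred it from the screw being fully home.

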